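# Load the blue vial tray into the autosampler's dovetail bay

### The arm

A 7-joint arm with a two-finger parallel gripper is mounted at the origin on the work surface. World frame = base frame: x ahead of the robot, y to its left, z up, the work surface at z = 0. Lengths are in m, angles in rad, forces in N, time in s.
With the tool pointing down it reaches from about 0.4 to 0.925 m from the base axis. Payload 4.1 kg.
Tool frame: the origin (TCP) lies on the centre line of the jaws, within the pads' length; the fingertips stand 17 mm ahead of it and the grasp point (between the pads) lies 2 mm behind it; z points along the fingers, y is the line along which they close (so a half turn about z gives the same grasp; the last joint's range is limited). The gripper opens to 85 mm and grips with 20 to 120 N. Pads are 22 mm wide; open, the fingers measure 114 mm over their backs; the gripper's body (76 mm by 85 mm) begins 54 mm behind the grasp point. The pads swing forward as they close: fully open they stand 13 mm farther back than shut.
Start: joints at [1.104, 0.398, 0.045, 1.537, -0.019, 1.207, -0.051], TCP at [0.234, -0.607, 0.248] pointing down, gripper open.
Joint ranges: [-2.82, 2.82], [-0.49, 2.23], [-1.37, 1.46], [0, 2.46], [-1.36, 4.5], [0.23, 2], [-2.94, 2.94]. Speed limits (rad/s): [2.57, 2.57, 3.14, 3.14, 3.14, 3.14, 3.14].

### API

Orientations are given as [roll, pitch, yaw] about the fixed x, y, z axes, in that order (R = Rz(yaw) Ry(pitch) Rx(roll)).
In Python, from bench import ctrl gives the robot as it stands. Calls block until the motion is done:
- ctrl.move_to(position, orientation): joint-space move of the TCP to a pose.
- ctrl.line_to(position, rot=None, speed=0.15): straight line of the TCP; rot=None keeps the orientation; speed is the mean speed in m/s.
- ctrl.set_joints(angles): joint-space move.
- ctrl.set_gripper(opening, force=None): finger opening in m; force is the grip in N (None keeps the last); returns when the fingers have stopped.
- ctrl.pause(seconds).
- ctrl.ik(position, orientation): joint angles nearest the present ones, or None.
- ctrl.get_state(): the state.
- ctrl.grab_frame(name): name is "scene" or "top" or "wrist"; returns (picture, depth): 420x560x3 uint8, red, green, blue; 420x560 float32, m along the optical axis (not along the pixel's ray), 0 where there is no reading.
- ctrl.camera_info(name): a dict with "intrinsics" (3x3 intrinsics, pixels), "k1" (the pictures are not rectified: a ray, as slopes to the right and down, at radius r is drawn at 1 + k1 r^2 times it, then the intrinsics apply), "view" (4x4, takes a point from world to camera coordinates). Camera axes: x right, y up, looking along -z (the intrinsics and any distortion apply to the point x, -y, -z); pixel columns grow to the right and rows downward; lengths in m; the calibration is good to about 2 mm. A picture is of the moment at which its call begins: read the wrist's pose just before it. camera_info takes no time and is no camera call; for the wrist camera it gives the pose at the moment of the call.
A pose or a line that the arm cannot do raises ctrl.IKError and nothing moves.
- ctrl.sign_off(): hands the job in, once; it reports no verdict.
The state is a dict: "time": time; "joint_positions": joint angles; "joint_vel": joint speeds; "effort": joint torques, N m; "eef_pos": TCP position; "ee_rot": TCP orientation; "ft_force": force on the tool from outside, world axes, zero at the start; "ft_torque": the same for the moment, N m; "width": finger opening in m.
Only numpy, scipy, OpenCV 4.12 (cv2) and the standard library are available. Lean on these libraries where they do the work, as an engineer would, in place of code of your own. Each camera call takes 0.05 s, during which the arm holds its last target. There are 200 camera calls.

### The job

Load the tray of blue-capped vials into the autosampler's loading bay: set it on the open entry end of the slide and slide it in under the dovetail rails until it is fully home and the orange sprung catch has clicked up behind it, then let go. Keep the tray upright, and leave the tray of orange-capped vials where it stands.

Things in the scene. Friction and masses are not known exactly. Their poses are not given: they have to be found in the camera images.
- blue_tray_mid (a point): Loose vial tray, 250 g: grey base plate 70 (x) x 84 (y) x 10 mm, two rows of blue-capped vials (40 mm high), between them an upright blue grip fin 50 mm long (x), 16 mm thick (y), its sides free from 40 to 80 mm (top) above the underside. Point: tray centre, on the fin's axis, 40 mm above the underside. z up; it slides along x, either end first. Stands on the bench.
- orange_tray_mid (a point): The other loose tray, same shape, size and axes, with orange caps and fin; not to be moved. Point: its centre, 40 mm above its underside.
- bay_home (a point): Fixed, slippery bay: point on its bed, 26 mm above the bench, under the centre of a tray fully home. x: way in, z: up. Along x (mm): flat open entry -212 to -130; 12 high guides narrow from 124 apart to 96 at -100; overhanging rails, 20 high, -100 to 39 (play 6 each side, 5 above the plate: no entry from above); stop at 39.5, housing 28 high. Set down at x = -170, a tray clears the guides.
- catch (a joint): Orange sprung wedge in mid-bed, 20 mm wide, 9 mm high; ramp from -67 to -43 mm, back face at -39.5 mm along bay_home's x. The tray sliding in pushes it down (a few N of push); it springs up behind the tray's rear edge. Metres pressed: 0 up, 0.009 flush with the bed, 0.012 end; spring 0.5 to 2.1 N. Its orange thumb pad is beside the bay, at +y.

How it is judged:
On the way:
1. the blue tray, sliding in along the bed, pushes the catch down (value of joint catch above 0.005 m and x of blue_tray_mid in the frame of bay_home between -0.1 and -0.005 m and z of blue_tray_mid in the frame of bay_home below 0.05 m), for 0.05 s.
At the end, for the whole second after the job is handed in: The blue tray is home in the dovetail (centre within 10 mm along and across, 6 mm in height, in line within 11 degrees) and at rest, the catch is up behind it (within 2 mm of fully up), and the orange tray is within 30 mm of where it stood (x of blue_tray_mid in the frame of bay_home between -0.01 and 0.01 m and y of blue_tray_mid in the frame of bay_home between -0.01 and 0.01 m and z of blue_tray_mid in the frame of bay_home between 0.034 and 0.046 m and angle between the x axis of blue_tray_mid and the x axis of bay_home, either way round below 0.2 rad and value of joint catch below 0.002 m and linear speed of blue_tray below 0.02 m/s and distance of orange_tray_mid from where it was at the start of the episode below 0.03 m); the robot touches nothing.
It fails at once if the orange tray is moved more than 30 mm (distance of orange_tray_mid from where it was at the start of the episode above 0.03 m).
It fails at once if the blue tray is tipped more than 40 degrees (angle between blue_tray_mid's own z axis and vertical above 0.7 rad).
It also fails if it takes over 38 s, if anything falls off the work surface, if the arm or the gripper's body presses on something with over 40 N, if the wrist force passes 120 N, or if a joint passes its speed limit or range.

## Working session

There is one attempt and no reset: what is moved stays moved. The work goes in short steps, each a Python script; the robot and the scene stay as the last script left them, time stands still between calls to the robot, and variables do not carry over. Pictures are saved under pics/ and viewed, on a budget of 10 in all, crops included, one or two more only if the job needs it, and the job is handed in when it is done.

```bash
mkdir -p pics
cat > h.py <<'E'
import numpy as np, cv2
from bench import ctrl
def cloud(name):
    ci=ctrl.camera_info(name); im,d=ctrl.grab_frame(name)
    K=np.array(ci["intrinsics"],float);k1=ci["k1"];V=np.array(ci["view"])
    h,w=d.shape; u,v=np.meshgrid(np.arange(w),np.arange(h))
    p=np.stack([u,v],-1).reshape(-1,1,2).astype(np.float64)
    n=cv2.undistortPoints(p,K,np.array([k1,0,0,0,0.])).reshape(h,w,2)
    c=np.stack([n[...,0]*d,-n[...,1]*d,-d,np.ones_like(d)],-1)
    W=(c@np.linalg.inv(V).T)[...,:3]; W[d==0]=np.nan
    return im,d,W
def save(im,f): cv2.imwrite(f,cv2.cvtColor(im,cv2.COLOR_RGB2BGR))
E
python3 - <<'E'
from h import *
a,_,W=cloud("top"); b,_,W2=cloud("scene"); 
np.save("Wt.npy",W);np.save("it.npy",a);np.save("Ws.npy",W2);np.save("is.npy",b)
save(a,"pics/top.png");save(b,"pics/scene.png")
hs=cv2.cvtColor(a,cv2.COLOR_RGB2HSV)
print(ctrl.get_state())
E
```

```text
{'time': 0.1, 'joint_positions': array([ 1.10401288,  0.39913363,  0.0450567 ,  1.53779126, -0.01869532,
        1.20687547, -0.05067946]), 'joint_vel': array([ 0.00263344, -0.00143345,  0.00018793, -0.00343715,  0.00180008,
        0.00097083, -0.00032539]), 'effort': array([ 2.84617432e-03, -4.76262009e+01,  1.36979219e+00, -2.54951835e+01,
        1.20112149e-02,  5.06183438e-03,  1.90665821e-05]), 'eef_pos': array([ 0.23352   , -0.60601484,  0.24734107]), 'ee_rot': array([-3.13981171e+00,  1.36417108e-04,  3.67898371e-01]), 'ft_force': array([-0.27807525,  0.46877583, -0.55663583]), 'ft_torque': array([ 0.01486688, -0.01376105,  0.05616029]), 'width': 0.0854998351121}
```

View pics/top.png

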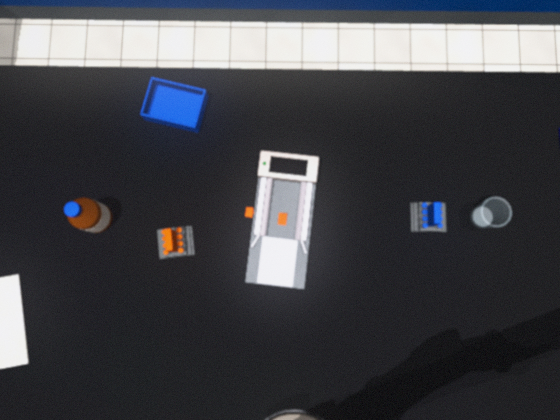

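View pics/scene.png

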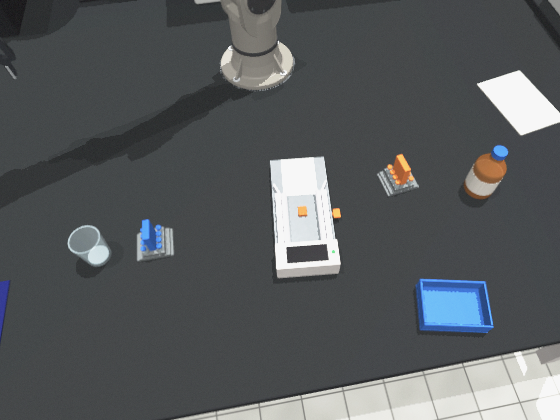

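The top view shows the blue tray at (428,217) with a glass about 50 px to its right, the orange tray at (175,242), and the bay with its entry at (278,262) and catch at (283,218). The scene view agrees. Next I'll turn these into positions.

Run:
```python
from h import *
im=np.load("it.npy");W=np.load("Wt.npy");hs=cv2.cvtColor(im,cv2.COLOR_RGB2HSV)
H,S,Vv=[hs[...,i].astype(int) for i in range(3)]
v,u=np.mgrid[:420,:560]; z=W[...,2]
def rect(n,m):
    p=W[m]; 
    if len(p)<4: print(n,len(p));return
    r=cv2.minAreaRect(p[:,:2].astype(np.float32)); print(n,len(p),"c",np.round(r[0],4),"size",np.round(r[1],4),"ang",round(r[2],2),"z",np.round(np.nanpercentile(p[:,2],[5,50,95]),4))
box=lambda a,b,c,d:(u>a)&(u<b)&(v>c)&(v<d)
rect("bluefin top",box(400,455,195,240)&(z>.07))
rect("bluetray all",box(400,455,195,240)&(z>.005))
rect("orfin",box(150,200,220,265)&(z>.07))
rect("bay all",box(255,325,145,295)&(z>.015))
rect("housing",box(240,325,145,295)&(z>.049))
rect("rails",box(240,325,180,295)&(z>.042)&(z<.049))
rect("bed",box(240,325,180,295)&(z>.02)&(z<.03))
o=(H<18)&(S>150)&(Vv>120)
rect("catch",box(270,295,205,230)&o); rect("pad",box(240,258,200,225)&o)
rect("glass",box(465,520,190,235)&(z>.03))
```

```text
bluefin top 176 c [ 0.5677 -0.3193] size [0.0183 0.049 ] ang 89.75 z [0.072  0.0794 0.0835]
bluetray all 981 c [ 0.5693 -0.3192] size [0.1029 0.132 ] ang 0.95 z [0.006  0.0239 0.0809]
orfin 172 c [0.4985 0.2921] size [0.0504 0.017 ] ang 7.62 z [0.0743 0.0788 0.0829]
bay all 7273 c [0.5544 0.035 ] size [0.1398 0.3137] ang 84.3 z [0.0229 0.0284 0.0558]
housing 1508 c [0.6381 0.0264] size [0.1396 0.1453] ang 84.47 z [0.0506 0.0542 0.0579]
rails 658 c [0.5694 0.0336] size [0.1275 0.1641] ang 82.2 z [0.0422 0.0439 0.0475]
bed 4587 c [0.5249 0.0481] size [0.1601 0.2524] ang 84.3 z [0.0222 0.0258 0.0291]
catch 73 c [0.5599 0.0371] size [0.0155 0.0227] ang 57.86 z [0.0263 0.0314 0.036 ]
pad 84 c [0.5747 0.1175] size [0.0286 0.0216] ang 0.16 z [-0.0009  0.0217  0.0248]
glass 720 c [ 0.5727 -0.4521] size [0.0682 0.0702] ang 59.14 z [0.0333 0.068  0.087 ]
```

Run:
```python
from h import *
ctrl.move_to([0.50,0.04,0.40],[np.pi,0,-0.1])
im,d,W=cloud("wrist"); np.save("Ww.npy",W);np.save("iw.npy",im);save(im,"pics/w1.png")
s=ctrl.get_state();print(s["time"],s["eef_pos"])
V=np.array(ctrl.camera_info("wrist")["view"]);print(np.linalg.inv(V))
```

```text
2.6833 [0.50015086 0.03896434 0.39972601]
[[-0.10284214  0.9447045   0.31137904  0.58038233]
 [-0.99469718 -0.09735526 -0.03315839  0.02951513]
 [-0.00101049 -0.31313793  0.94970712  0.52492645]
 [ 0.          0.          0.          1.        ]]
```

View pics/w1.png

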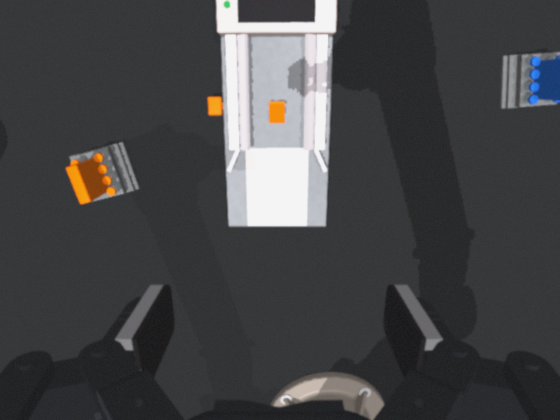

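The wrist view shows the bay's entry edge at row 226 (cols 229–326), the catch at (277,112), and the stop edge at row 35. I'll fit the frame from these edges.

Run:
```python
from h import *
im=np.load("iw.npy");W=np.load("Ww.npy");z=W[...,2]
v,u=np.mgrid[:420,:560];box=lambda a,b,c,d:(u>a)&(u<b)&(v>c)&(v<d)
hs=cv2.cvtColor(im,cv2.COLOR_RGB2HSV)
o=(hs[...,0]<18)&(hs[...,1]>150)&(hs[...,2]>100)
def rect(n,m):
    p=W[m];r=cv2.minAreaRect(p[:,:2].astype(np.float32)); print(n,len(p),"c",np.round(r[0],4),"size",np.round(r[1],4),"ang",round(r[2],2),"z",np.round(np.nanpercentile(p[:,2],[5,50,95]),4))
rect("catch",box(262,292,95,130)&o)
rect("pad",box(205,222,92,120)&o)
# side edges of the bed at entry: per row first/last pixel with z>.013
L=[];R=[]
for r in range(60,222,3):
    c=np.where((z[r]>.013)&(u[r]>223)&(u[r]<340))[0]
    L.append(W[r,c[0]]);R.append(W[r,c[-1]])
L=np.array(L);R=np.array(R)
for n,P in(("L",L),("R",R)):
    f=np.polyfit(P[:,0],P[:,1],1);print(n,"yaw",np.arctan(f[0]),"y at x=.45,.6",np.polyval(f,[.45,.6]),"res",np.std(P[:,1]-np.polyval(f,P[:,0])))
E_=np.array([W[max(np.where((z[:,c]>.013)&(v[:,c]<240))[0]),c] for c in range(235,322,3)])
f=np.polyfit(E_[:,1],E_[:,0],1);print("entry edge slope",f[0],"mid",E_.mean(0))
# rails (high strips) 
rect("rails",box(222,334,45,150)&(z>.042)&(z<.05))
for c in(255,300): # profile along bed up to housing
    print([(r,*np.round(W[r,c],3)) for r in range(26,46,2)])
```

```text
catch 285 c [0.5578 0.0348] size [0.0194 0.0257] ang 84.21 z [0.0258 0.0304 0.0349]
pad 121 c [0.5742 0.1175] size [0.0227 0.0253] ang 83.46 z [-0.0013  0.0211  0.023 ]
L yaw -0.11589307782646023 y at x=.45,.6 [0.11599404 0.09853183] res 0.0007885462102630718
R yaw -0.09914879488616 y at x=.45,.6 [-0.02383873 -0.03875998] res 0.0005764641589017324
entry edge slope 0.1061641442197198 mid [0.40063107 0.05061694 0.02541699]
rails 1936 c [0.5744 0.0332] size [0.1241 0.125 ] ang 84.07 z [0.0421 0.0431 0.0459]
[(26, np.float64(0.66), np.float64(0.049), np.float64(0.054)), (28, np.float64(0.658), np.float64(0.049), np.float64(0.053)), (30, np.float64(0.655), np.float64(0.05), np.float64(0.054)), (32, np.float64(0.653), np.float64(0.05), np.float64(0.052)), (34, np.float64(0.653), np.float64(0.051), np.float64(0.038)), (36, np.float64(0.653), np.float64(0.052), np.float64(0.025)), (38, np.float64(0.651), np.float64(0.052), np.float64(0.025)), (40, np.float64(0.648), np.float64(0.052), np.float64(0.026)), (42, np.float64(0.646), np.float64(0.053), np.float64(0.025)), (44, np.float64(0.643), np.float64(0.053), np.float64(0.026))]
[(26, np.float64(0.654), np.float64(-0.003), np.float64(0.054)), (28, np.float64(0.652), np.float64(-0.003), np.float64(0.054)), (30, np.float64(0.65), np.float64(-0.003), np.float64(0.054)), (32, np.float64(0.648), np.float64(-0.002), np.float64(0.053)), (34, np.float64(0.648), np.float64(-0.003), np.float64(0.036)), (36, np.float64(0.647), np.float64(-0.004), np.float64(0.026)), (38, np.float64(0.645), np.float64(-0.004), np.float64(0.023)), (40, np.float64(0.642), np.float64(-0.003), np.float64(0.025)), (42, np.float64(0.64), np.float64(-0.003), np.float64(0.024)), (44, np.float64(0.637), np.float64(-0.003), np.float64(0.027))]
```

Run:
```python
from h import *
ctrl.move_to([0.55,-0.319,0.24],[np.pi,0,0])
im,d,W=cloud("wrist"); save(im,"pics/w2.png"); z=W[...,2]
hs=cv2.cvtColor(im,cv2.COLOR_RGB2HSV)
b=(hs[...,0]>95)&(hs[...,0]<130)&(hs[...,1]>100)
near=np.hypot(W[...,0]-.568,W[...,1]+.319)<.075
def rect(n,m):
    p=W[m];r=cv2.minAreaRect(p[:,:2].astype(np.float32)); print(n,len(p),"c",np.round(r[0],4),"size",np.round(r[1],4),"ang",round(r[2],2),"z",np.round(np.nanpercentile(p[:,2],[5,50,95]),4))
rect("fin",near&(z>.076)&b);rect("fin nocol",near&(z>.072)); rect("plate",near&(z>.007)&(z<.013))
m=near&(z>.005); m=cv2.erode(m.astype(np.uint8),np.ones((3,3)))>0; rect("tray",m)
print(ctrl.get_state()["time"])
```

```text
fin 122 c [ 0.57   -0.3194] size [0.0503 0.0153] ang 0.55 z [0.0775 0.0788 0.0801]
fin nocol 32830 c [ 0.5676 -0.319 ] size [0.1495 0.0555] ang 89.79 z [0.2416 0.29   0.3064]
plate 1455 c [ 0.5701 -0.3196] size [0.0706 0.0724] ang 0.64 z [0.0084 0.0097 0.011 ]
tray 34702 c [ 0.5705 -0.3184] size [0.0684 0.148 ] ang 0.95 z [0.0214 0.2889 0.3061]
4.2
```

View pics/w2.png

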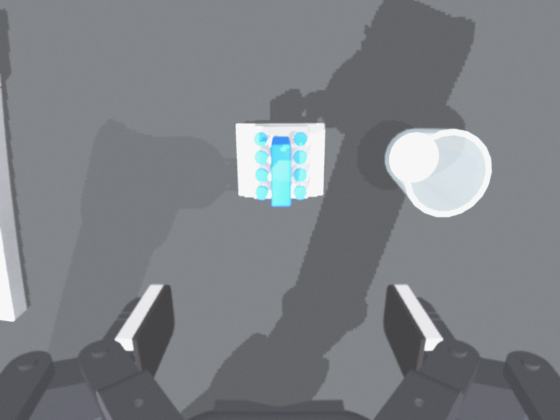

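The fin's top is at (281,172) and the fit puts the tray at (0.570, -0.319) with yaw ≈ 0.01. The glass at (440,170) is clear of the fingers. Picking now.

```bash
cat >> h.py <<'E'
home=np.array([.6117,.0288]);yaw=-.1055;ex=np.array([np.cos(yaw),np.sin(yaw)])
def P(s,z): return [*(home+s*ex),z]
def rep(n):
    s=ctrl.get_state();d=s["eef_pos"][:2]-home
    print(n,round(s["time"],2),"s",np.round([d@ex,d@[-ex[1],ex[0]]],4),"z",round(s["eef_pos"][2],4),"yaw",round(s["ee_rot"][2],3),"F",np.round(s["ft_force"],1),"w",round(s["width"],4))
E
python3 - <<'E'
from h import *
ctrl.line_to([.570,-.3194,.12],[np.pi,0,.01],.2)
ctrl.line_to([.570,-.3194,.062],speed=.12)
ctrl.set_gripper(0.0,50); rep("grip")
ctrl.line_to([.570,-.3194,.15],speed=.15); rep("lift")
ctrl.move_to(P(-.170,.17),[np.pi,0,yaw]); rep("over")
ctrl.line_to(P(-.170,.100),speed=.12)
im,_=ctrl.grab_frame("wrist");save(im,"pics/w3.png"); rep("above")
im,_=ctrl.grab_frame("scene");save(cv2.resize(im[130:310,200:440],None,fx=3,fy=3),"pics/s3.png")
E
```

```text
grip 6.22 s [-0.0047 -0.3505] z 0.0622 yaw 0.01 F [-0.2  0.5  0.2] w 0.0151
lift 6.96 s [-0.0058 -0.3505] z 0.1488 yaw 0.01 F [-0.1  0.5 -2.5] w 0.0153
over 8.4 s [-0.1691 -0.0009] z 0.1701 yaw -0.107 F [-0.6 -1.2 -2.4] w 0.0154
above 9.18 s [-1.691e-01  1.000e-04] z 0.1007 yaw -0.106 F [ 0.2  0.5 -1.8] w 0.0159
```

View pics/w3.png

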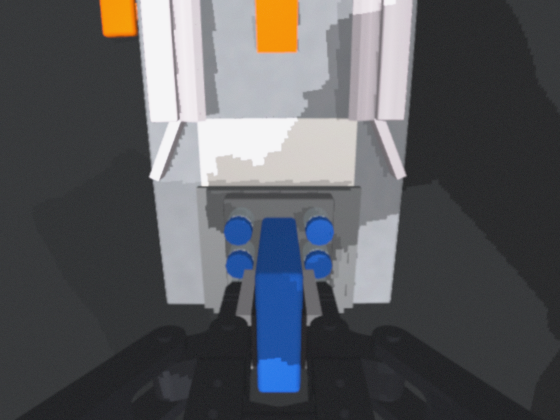

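View pics/s3.png

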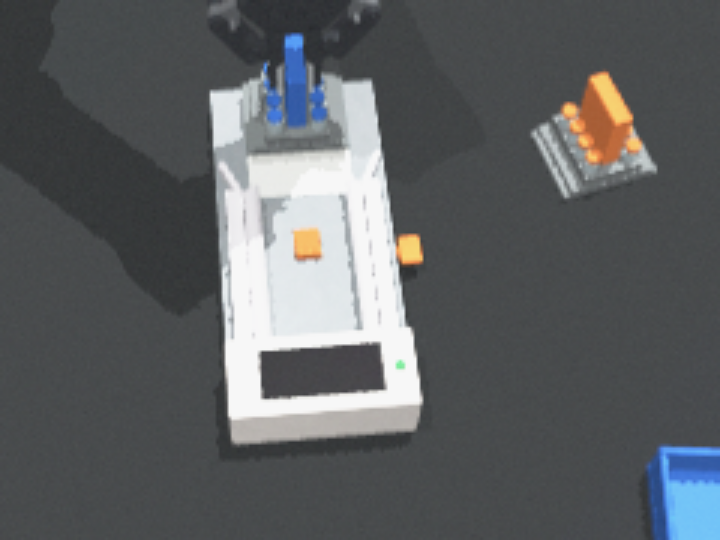

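The tray is held level, its front edge (row 187, cols 199–360) centred between the guides (152–403) and short of them. Lowering to contact, then sliding in.

Run:
```python
from h import *
F0=ctrl.get_state()["ft_force"][2]; z=.092
ctrl.line_to(P(-.170,z),speed=.06)
while z>.084:
    s=ctrl.get_state()
    if s["ft_force"][2]-F0>3: break
    z-=.001; ctrl.line_to(P(-.170,z),speed=.02)
rep("down %.3f"%z); z+=.0005
for t in(-.13,-.10,-.075,-.05,-.03,-.012,-.006,-.002):
    ctrl.line_to(P(t,z),speed=.06); rep(t)
    s=ctrl.get_state()["ft_force"]
    if np.linalg.norm(s[:2])>25: print("STOP");break
im,_=ctrl.grab_frame("wrist");save(im,"pics/w4.png")
```

```text
down 0.087 10.77 s [-1.697e-01  1.000e-04] z 0.0881 yaw -0.106 F [-3.6 -0.7  8.5] w 0.0154
-0.13 11.58 s [-0.1287  0.0002] z 0.0881 yaw -0.106 F [-0.4  0.8  4.5] w 0.0152
-0.1 12.23 s [-0.0988  0.0002] z 0.0881 yaw -0.106 F [1.2 1.1 5.4] w 0.0154
-0.075 12.8 s [-0.0736  0.0002] z 0.0881 yaw -0.106 F [ 0.8 -0.2  4.6] w 0.0154
-0.05 13.37 s [-0.0488  0.0002] z 0.0881 yaw -0.106 F [1.  0.3 5.7] w 0.0157
-0.03 13.85 s [-0.0287  0.0003] z 0.0881 yaw -0.106 F [1.  0.2 4.2] w 0.0155
-0.012 14.3 s [-0.0107  0.0003] z 0.0882 yaw -0.106 F [1.2 0.7 3.9] w 0.0154
-0.006 14.55 s [-0.0051  0.0004] z 0.0882 yaw -0.105 F [-0.9  1.   5.9] w 0.0153
-0.002 14.8 s [-0.0015  0.0005] z 0.0882 yaw -0.105 F [-1.7  0.1  6.1] w 0.015
```

View pics/w4.png

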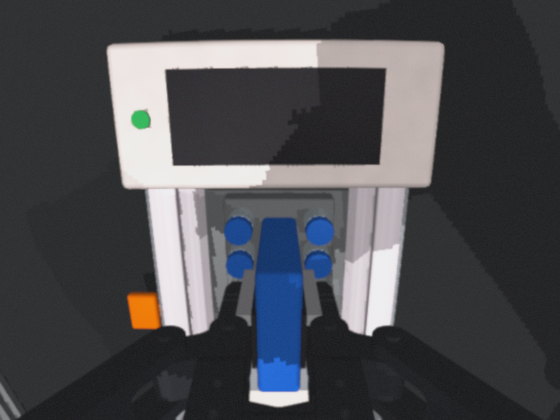

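The tray is in the dovetail with its front edge close to the stop (row 187). I'll push gently until it touches the stop.

Run:
```python
from h import *
z=.0875;F0=ctrl.get_state()["ft_force"][:2]@ex;t=-.002
while t<.012:
    t+=.001; ctrl.line_to(P(t,z),speed=.02)
    f=ctrl.get_state()["ft_force"][:2]@ex-F0
    if f<-8: break
rep("stop t=%.3f f=%.1f"%(t,f))
ctrl.line_to(P(t-.002,z),speed=.02); rep("relax")
ctrl.set_gripper(.085); ctrl.pause(.2); rep("open")
ctrl.line_to(P(t-.002,.17),speed=.15)
ctrl.move_to(P(-.14,.34),[np.pi,0,yaw]); rep("back")
im,_,W=cloud("wrist");save(im,"pics/w5.png");zz=W[...,2]
hs=cv2.cvtColor(im,cv2.COLOR_RGB2HSV)
def loc(n,m):
    p=W[m]; r=cv2.minAreaRect(p[:,:2].astype(np.float32)); d=np.array(r[0])-home
    print(n,len(p),"s,y",np.round([d@ex,d@[-ex[1],ex[0]]],4),np.round(r[1],4),r[2],"z",np.round(np.percentile(p[:,2],[5,50,95]),4))
near=np.hypot(W[...,0]-home[0],W[...,1]-home[1])<.08
loc("fin",near&(zz>.1)&(zz<.115)&(hs[...,0]>95)&(hs[...,0]<130)&(hs[...,1]>100))
o=(hs[...,0]<18)&(hs[...,1]>150)&(hs[...,2]>80)&(np.hypot(W[...,0]-home[0],W[...,1]-home[1])<.1)
n,l,st,c=cv2.connectedComponentsWithStats(o.astype(np.uint8))
for i in range(1,n):
    if st[i,4]>30: loc("orange%d %s"%(i,c[i].round()),l==i)
```

```text
stop t=0.007 f=-8.3 17.1 s [0.0039 0.0003] z 0.0883 yaw -0.105 F [-9.5  0.3 15.5] w 0.0152
relax 17.35 s [0.0035 0.0004] z 0.0882 yaw -0.105 F [-5.7  0.8 11.7] w 0.0155
open 18.23 s [0.005 0.   ] z 0.0875 yaw -0.105 F [-0.1  1.1  0.3] w 0.0848
back 19.82 s [-0.1399 -0.0007] z 0.3387 yaw -0.106 F [-0.2 -0.4 -0.2] w 0.0849
fin 935 s,y [-0.0001 -0.0004] [0.0161 0.0421] 84.086181640625 z [0.1037 0.1055 0.1069]
orange1 [208.  79.] 114 s,y [-0.0445  0.0814] [0.028  0.0197] 5.4748430252075195 z [-0.0012  0.0208  0.0228]
orange2 [277.  88.] 420 s,y [-0.0541  0.0001] [0.0181 0.0269] 83.64962005615234 z [0.0268 0.0308 0.0349]
```

View pics/w5.png

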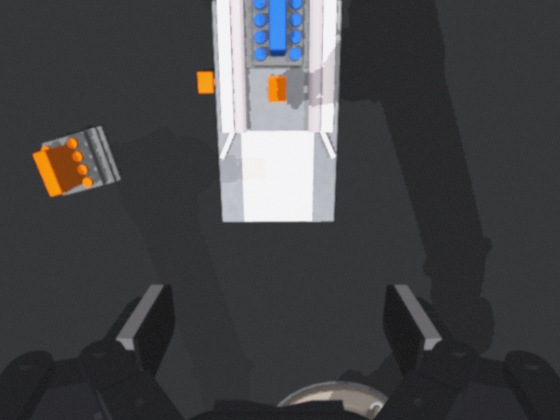

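The tray is in under the rails with the catch (277,88) standing behind its rear edge (row 67). The catch's top is at z = 0.035 m, the same as before loading, so it is fully up. The gripper is clear and the orange tray hasn't been touched.

```bash
python3 -c "
from bench import ctrl
print(ctrl.sign_off(), ctrl.get_state()['time'])"
```

```text
the job is handed in; nothing more can be done
the job is handed in; nothing more can be done
```

The blue tray is loaded in the bay and the job is handed in. The arm was finished at about 20 s of the 38 s allowed; the sign-off gives no verdict.

I gripped the tray by its fin, set it on the open entry end at x = -170 mm, and slid it in under the rails. It met the stop at a tool position of +3.9 mm past `bay_home`, with about 8 N of push. I then eased off, opened the gripper and backed away.

**Last checks:**
- **Tray:** it sits under the rails, in line and about 0.4 mm off centre across. The last picture cut off the front of the fin (42 of 50 mm visible). The -0.1 mm along-x reading from that picture is therefore low; the true value is about +4 mm, in line with the tool position at the stop.
- **Catch:** it stands up behind the tray, with its top at z = 0.035 m, the same as before loading. I saw it up again afterwards, but did not read the joint itself while the tray pushed it down.
- **Robot and orange tray:** the gripper was clear, with wrist forces near zero. The robot never went near the orange tray; I did not measure its position again.

No check failed.

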